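Close the dry-storage jar

ROBOT

A 6-joint arm with a two-finger parallel gripper is mounted at the origin on a cart in front of the work surface, level with it; the furniture and walls round the work are solid. World frame = base frame: x ahead of the robot, y to its left, z up, the work surface at z = 0. Lengths are in mm, angles in rad, forces in N, time in s.
With the tool pointing down it reaches from about 275 to 825 mm from the base axis. Payload 4.9 kg.
Tool frame: the origin (TCP) lies between the finger pads; the fingertips stand 14 mm ahead of it and the grasp point (between the pads) lies 5 mm behind it; z points along the fingers, y is the line along which they close (so a half turn about z gives the same grasp; the last joint's range is limited). The gripper opens to 85 mm and grips with 20 to 120 N. Pads are 22 mm wide; open, the fingers measure 114 mm over their backs; the gripper's body (76 mm by 85 mm) begins 54 mm behind the grasp point. The pads swing forward as they close: fully open they stand 13 mm farther back than shut.
Start: joints at [1.197, 0.326, -0.193, 1.052, 0, 1.437], TCP at [130.623, 534.281, 245.281] pointing down, gripper open.
Joint ranges: [-2.65, 2.65], [-0.97, 1.79], [-1.3, 1.35], [-1.93, 2.1], [-1.47, 1.37], [-3.14, 3.14]. Speed limits (rad/s): [2.57, 2.57, 3.14, 3.14, 3.14, 3.14].

INTERFACE

Orientations are given as a 3x3 rotation matrix whose columns are the frame's x, y, z axes.
In Python, from station import arm gives the robot as it stands. The module is installed in compiled form; this text tells all that it offers.
- The arm moves only by the tool drive_tool, never from a script. Its argument "series" is a list of rows, each a list of 7 numbers: the shift along the tool's x, y, z normalised to -1 to 1, where 1 is 12 cm, then the turn, a rotation vector about the tool's x, y, z normalised to -1 to 1, where 1 is 60 degrees, then the opening, from 0 (shut) to 1 (fully open). In form: [[x, y, z, rx, ry, rz, fingers], ...]. A call has 1 to 8 rows; each row is the pose to reach, as a shift and turn from the pose commanded when the call began, along the tool's axes at that moment; what a row does not reach only later rows make up. A row lasts 1/12 s, in which the tool goes at most 41.7 mm and 7.16 degrees, less where a joint would pass 70% of its speed; a pose out of reach is approached as far as the arm can. A call with a number of a shift or a turn outside -1 to 1 is refused whole. A call with a gripper value outside its range is refused whole. The fingers move at their own pace and stop on an object; "newtons" is the grip in N (left out, the last holds). Time passes only in rows, so rows that repeat a pose let the fingers close. It gives the time, the measured TCP pose, the force, the opening and the grip force at its end, in the units of the state.
- arm.read_state(): the state, without advancing time (a new reading comes with each control period).
- arm.get_image(name): name is "scene" or "top" or "wrist"; returns a dict with "image" (384x512x3 uint8, red, green, blue), "depth" (384x512 float32, mm along the optical axis (not along the pixel's ray), 0 where there is no reading), "fx", "fy", "cx", "cy" (pixels), "extrinsics" (4x4, takes a point from camera to world coordinates). Camera axes: x right, y down, z forward; pixel columns grow to the right and rows downward; lengths in mm; the calibration is good to about 2 mm. A picture is of the moment at which its call begins.
- arm.sign_off(): hands the job in; it is judged then, once.
The state is a dict: "time_s": time; "joint_positions": joint angles; "joint_velocities": joint speeds; "effort": joint torques, N m; "ee_pos": TCP position; "eef_rot": TCP orientation; "force": force on the tool from outside, world axes, zero at the start; "moment": the same for the moment, N m; "opening": finger opening in mm; "grasp_force": force on a finger pad.
Only numpy, scipy, OpenCV 4.12 (cv2) and the standard library are available. Lean on these libraries where they do the work, as an engineer would, in place of code of your own. Each camera call takes 0.05 s, during which the arm holds its last target. There are 200 camera calls.

TASK

Close up the dry jar for bare chips: drop the desiccant canister into it, then put its lid (the larger of the two lids) on and screw it down fully home, level, until it sits on the jar's rim. Leave the small lid where it lies.

Things in the scene. Friction and masses are not known exactly. Their poses are not given: they have to be found in the camera images.
- jar_mouth (a point): Centre of the rim of a white wide-neck jar, 61 mm above the worktop, on the neck's axis, z up. The jar is clamped in a low bench holder (steel foot 94 x 94 mm, aluminium collar), fixed. Mouth 31 mm wide inside, neck 37 mm outside, body 60 mm wide, shoulder 21 mm below the rim, floor inside 44 mm below the rim. Its yaw varies and is no guide to the thread.
- jar_thread (a point): On the neck's axis, 10 mm below the rim: middle of the white outside thread, 45 mm over the crests. Right-hand (clockwise from above tightens), three starts 120 degrees apart, 21 mm a turn (3.3 mm per rad). A rib on top of each thread, 40 degrees before the next start, stops a lid that rests on top of the threads from being run in by turning it forward.
- jar_home (a point): On the axis, 6.5 mm below the rim: the lid's centre comes here when it is home. Set on the neck, the lid's centre first stands 1 to 7 mm above the rim (1.5 mm below if it falls straight into a start); turned backward with a light push it climbs 3.3 mm per rad and within 120 degrees drops 6 to 7 mm at a start (a drop of under 5 mm is only a rib: go on back).
- lid_center (a point): Centre (half-way up) of the jar's lid: black ribbed plastic, 54 mm across, 20 mm tall, 50 g, lying open side down; z is its axis, up. Inside 16.5 mm deep, 47 mm wide, with three lugs near its lower edge that leave 39 mm free. After the drop it stands about 5 mm above home, can turn back at most 25 degrees more, against a stop, and forward 1.4 to 2.1 rad winds it home.
- small_lid_center (a point): Centre (half-way up) of a smaller black ribbed lid that belongs to another jar, 41 mm across, 14.5 mm tall, lying open side down. Not needed.
- canister_center (a point): Centre (half-way up) of the desiccant canister: plain aluminium cylinder 24 mm across, 30 mm tall, 30 g, standing upright, a few small holes in its top; z is its axis.
Things that resemble listed ones, but are neither listed nor needed, are in the scene too. Leave any blue, purple or red look-alike of the part that bears canister_center alone.

How it is judged:
By the outcome, as a careful person would: the job done as asked, in the order asked, and still so for the second after the job is handed in, with the robot touching nothing.
It also fails if it takes over 67 s, if anything falls off the work surface, if the arm or the gripper's body presses on something with over 40 N, if the wrist force passes 120 N, or if a joint passes its speed limit or range.

## Working session

There is one attempt and no reset: what is moved stays moved. The work goes in short steps, Python scripts to look and compute and a tool call to move; the robot and the scene stay as the last step left them, time stands still between calls to the robot, and variables do not carry over. Pictures are saved under pics/ and viewed, at most 10 in all, crops included, and the job is handed in when it is done.

Besides the shell and the picture viewer there is one more tool, called after "Request:" as a command line: name --pt "numbers of a row" for each row, then --argument value for the rest. drive_tool: Moves the arm, as the interface text tells. Its arguments: {"type":"object","properties":{"series":{"type":"array"},"newtons":{"type":"number"}},"required":["series"]}

```bash
mkdir -p pics; cat > h.py <<'E'
import numpy as np, cv2
from station import arm
def snap(n,f):
    d=arm.get_image(n); np.savez(''+f+'.npz',**d)
    cv2.imwrite('pics/'+f+'.png',cv2.cvtColor(d['image'],cv2.COLOR_RGB2BGR)); return d
def pt(d,u,v,z=None):
    E=d['extrinsics']; r=np.array([(u-d['cx'])/d['fx'],(v-d['cy'])/d['fy'],1])
    if z is None: s=d['depth'][int(v),int(u)]
    else: s=(z-E[2,3])/(E[:3,:3]@r)[2]
    return E[:3,:3]@(r*s)+E[:3,3]
E
python3 - <<'E'
from h import *
a=snap('scene','s0');b=snap('top','t0')
for d in(a,b):print(d['extrinsics'].round(2),d['fx'])
cv2.imwrite('pics/both.png',cv2.resize(np.vstack([cv2.imread('pics/t0.png'),cv2.imread('pics/s0.png')]),(400,600)))
s=arm.read_state();print(s['eef_rot'],s['force'],s['opening'])
E
```

```text
[[-6.9000e-01 -4.6000e-01  5.6000e-01 -1.0060e+02]
 [-7.2000e-01  4.6000e-01 -5.2000e-01  4.8626e+02]
 [-2.0000e-02 -7.6000e-01 -6.5000e-01  7.3781e+02]
 [ 0.0000e+00  0.0000e+00  0.0000e+00  1.0000e+00]] 448.9738641751496
[[ 1.00000e-02 -9.80000e-01  2.20000e-01  2.20750e+02]
 [-1.00000e+00 -1.00000e-02  1.00000e-02 -2.59100e+01]
 [-1.00000e-02 -2.20000e-01 -9.80000e-01  1.28231e+03]
 [ 0.00000e+00  0.00000e+00  0.00000e+00  1.00000e+00]] 455.86516015777863
[[-9.71393935e-01  2.37473199e-01 -5.50548210e-04]
 [ 2.37473760e-01  9.71392878e-01 -1.44559648e-03]
 [ 1.91508189e-04 -1.53498441e-03 -9.99998804e-01]] [-0.41233567 -0.41568118 -0.58419331] 85.57149614225925
```

View pics/t0.png

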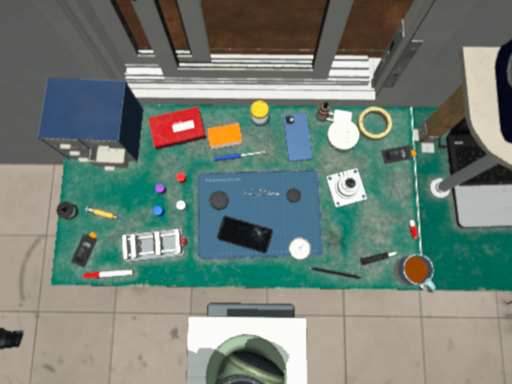

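View pics/s0.png

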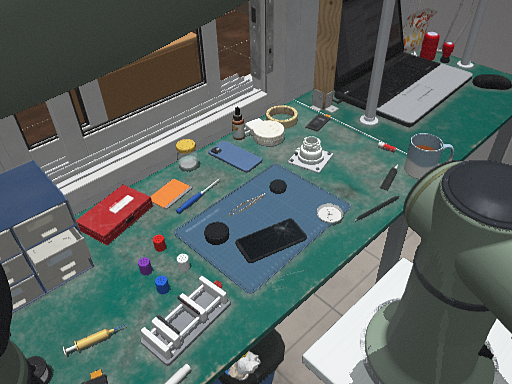

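```bash
python3 - <<'E'
from h import *
t=dict(np.load('t0.npz'));s=dict(np.load('s0.npz'))
for n,u,v,z in[('can',181,205,30),('lid',219,200,20),('small',293,195,14.5),('jar',347,183,61)]:
    print(n,pt(t,u,v,z).round(1),pt(t,u,v).round(1))
for n,u,v,z in[('can',182,257,30),('lid',216,228,20),('small',278,183,14.5),('jar',312,142,61)]:
    print(n,pt(s,u,v,z).round(1),pt(s,u,v).round(1))
T=cv2.imread('pics/t0.png');S=cv2.imread('pics/s0.png')
c=lambda I,x0,x1,y0,y1,k:cv2.resize(I[y0:y1,x0:x1],None,fx=k,fy=k,interpolation=cv2.INTER_CUBIC)
a=c(T,140,240,165,225,4);b=c(T,280,380,150,210,4)
d=c(S,130,240,210,300,3.6)[:320,:396];e=c(S,260,360,120,190,4)[:280,:400]
f=np.zeros((560,800,3),np.uint8);f[:240,:400]=a;f[:240,400:]=b;f[240:560,:396]=d;f[240:520,400:]=e
cv2.imwrite('pics/crop1.png',f)
E
```

```text
can [451.8 191.1  30. ] [ 220.7  -25.9 1282.3]
lid [469.2  86.1  20. ] [467.8  85.5  27. ]
small [ 487.2 -123.2   14.5] [ 486.7 -123.    16.9]
jar [ 512.8 -268.2   61. ] [ 522.  -275.8   22.6]
can [453.5 188.1  30. ] [451.7 189.   32.3]
lid [475.9  79.6  20. ] [473.5  81.2  22.9]
small [ 491.1 -133.6   14.5] [ 490.2 -132.6   15.6]
jar [ 505.9 -275.1   61. ] [ 521.3 -294.5   43.8]
```

View pics/crop1.png

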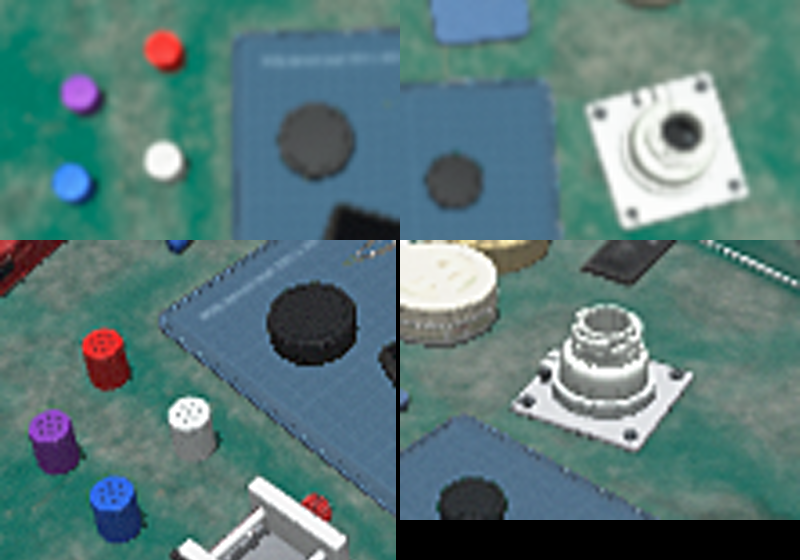

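Top view: the candidates are the white/aluminium canister (181,205), with red (181,177), purple (160,188) and blue (157,211) look-alikes. The plain one with holes in its top is the canister. The larger lid is at (219,200), the small lid at (293,195) and the jar mouth at (350,183). The crop confirms this. I'm moving above the canister.

Request:
drive_tool --pt "-0.82 -0.537 0.13 0 0 0 0.6" --pt "-0.82 -0.537 0.13 0 0 0 0.6" --pt "-0.82 -0.537 0.13 0 0 0 0.6" --pt "-0.82 -0.537 0.13 0 0 0 0.6"

```text
time_s: 0.43
ee_pos: [213.3, 443.8, 228.3]
eef_rot: [[-0.97, 0.243, -0.0], [0.243, 0.97, -0.005], [-0.001, -0.004, -1.0]]
force: [-0.7, 0.9, -0.0]
opening: 51.5
grasp_force: 0.0
```

Request:
drive_tool --pt "-0.82 -0.537 0.13 0 0 0 0.6" --pt "-0.82 -0.537 0.13 0 0 0 0.6" --pt "-0.82 -0.537 0.13 0 0 0 0.6" --pt "-0.82 -0.537 0.13 0 0 0 0.6"

```text
time_s: 0.77
ee_pos: [293.9, 358.5, 213.1]
eef_rot: [[-0.97, 0.244, 0.0], [0.244, 0.97, -0.003], [-0.001, -0.003, -1.0]]
force: [0.1, 0.9, 0.0]
opening: 51.4
grasp_force: 0.0
```

Request:
drive_tool --pt "-0.82 -0.537 0.13 0 0 0 0.6" --pt "-0.82 -0.537 0.13 0 0 0 0.6" --pt "-0.82 -0.537 0.13 0 0 0 0.6" --pt "-0.82 -0.537 0.13 0 0 0 0.6"

```text
time_s: 1.1
ee_pos: [374.6, 273.1, 197.7]
eef_rot: [[-0.97, 0.244, 0.001], [0.244, 0.97, -0.002], [-0.002, -0.002, -1.0]]
force: [-0.3, 1.3, 0.4]
opening: 50.9
grasp_force: 0.0
```

Request:
drive_tool --pt "-0.82 -0.537 0.13 0 0 0 0.6" --pt "-0.82 -0.537 0.13 0 0 0 0.6" --pt "-0.82 -0.537 0.13 0 0 0 0.6" --pt "-0.82 -0.537 0.13 0 0 0 0.6" --pt "-0.82 -0.537 0.13 0 0 0 0.6" --pt "-0.82 -0.537 0.13 0 0 0 0.6"

```text
time_s: 1.6
ee_pos: [451.0, 191.0, 182.6]
eef_rot: [[-0.971, 0.238, -0.001], [0.238, 0.971, 0.0], [0.001, -0.0, -1.0]]
force: [0.5, -0.3, -0.3]
opening: 51.6
grasp_force: 0.0
```

```bash
python3 - <<'E'
from h import *
t=dict(np.load('t0.npz'));s=dict(np.load('s0.npz'))
for n,u,v,z in[('can',181.2,205.2,30),('lid',219,200.2,21),('jar',350.5,183,61)]: print(n,pt(t,u,v,z).round(1))
for n,u,v,z in[('can',182.8,258,30),('lid',216.7,229.4,21),('jar',313.2,141,61)]: print(n,pt(s,u,v,z).round(1))
d=snap('wrist','w1');print(d['extrinsics'].round(3),d['fx'],d['cx'],d['cy'])
st=arm.read_state();print(st['ee_pos'],st['eef_rot'],st['joint_positions'])
E
```

```text
can [451.2 190.5  30. ]
lid [468.5  86.   21. ]
jar [ 512.9 -277.8   61. ]
can [450.2 188.5  30. ]
lid [470.7  81.8  21. ]
jar [ 506.7 -280.8   61. ]
[[ 2.37000e-01  9.27000e-01  2.90000e-01  3.75542e+02]
 [ 9.71000e-01 -2.26000e-01 -7.20000e-02  2.09702e+02]
 [-1.00000e-03  2.99000e-01 -9.54000e-01  3.11766e+02]
 [ 0.00000e+00  0.00000e+00  0.00000e+00  1.00000e+00]] 320.43634398233496 256.2038040588928 185.4381173598168
[450.74620947 191.31899827 182.7594873 ] [[-9.71642170e-01  2.36453396e-01 -1.13356729e-03]
 [ 2.36453213e-01  9.71642831e-01  2.94960585e-04]
 [ 1.17116697e-03  1.85605139e-05 -9.99999314e-01]] [ 2.50187819e-01  2.71234346e-01 -4.41782141e-01  8.58805087e-01
  5.66432613e-04  4.88901628e-01]
```

View pics/w1.png

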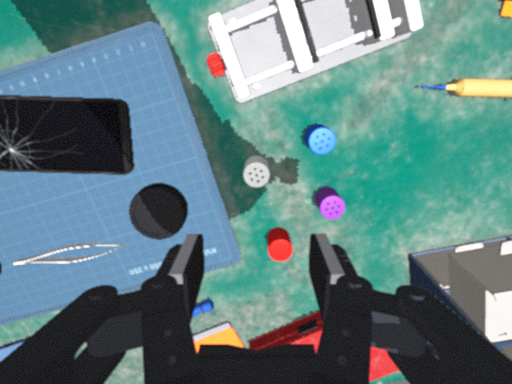

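The wrist view shows the aluminium canister's top at (257,172) and the lid's top at (158,210).

```bash
python3 - <<'E'
from h import *
d=dict(np.load('w1.npz'))
for n,u,v,z in[('can',256.5,171,30),('lid',158.5,210,22),('blue',322,137,30),('red',279,240,30)]: print(n,pt(d,u,v,z).round(1),pt(d,u,v).round(1))
# refine by depth segmentation
h,w=d['depth'].shape;vv,uu=np.mgrid[:h,:w];E=d['extrinsics'];D=d['depth']
P=np.stack([(uu-d['cx'])/d['fx']*D,(vv-d['cy'])/d['fy']*D,D],-1)@E[:3,:3].T+E[:3,3]
for n,c,r,z0,z1 in[('can',(451,189),25,25,36),('lid',(470,83),45,15,30),('mat',(470,83),60,-5,8)]:
    m=(D>0)&(np.hypot(P[...,0]-c[0],P[...,1]-c[1])<r)&(P[...,2]>z0)&(P[...,2]<z1)
    q=P[m];print(n,m.sum(),np.median(q,0).round(1),cv2.minEnclosingCircle(q[:,:2].astype(np.float32)) if m.any() else '')
E
```

```text
can [448.  192.1  30. ] [447.6 192.2  31.6]
lid [465.5  89.9  22. ] [465.1  90.4  23.4]
blue [431.6 255.4  30. ] [431.6 255.4  30.3]
red [520.6 196.9  30. ] [521.1 196.9  29.1]
can 550 [450.3 191.5  30.3] ((451.0365295410156, 191.21253967285156), 12.059853553771973)
lid 2399 [467.4  88.2  22.9] ((469.3983154296875, 86.58625793457031), 27.876018524169922)
mat 6500 [458.2  86.4   3.2] ((469.99005126953125, 82.9998779296875), 59.993038177490234)
```

Request:
drive_tool --pt "0 0 0.95 0 0 0 0.6" --pt "0 0 0.95 0 0 0 0.6" --pt "0 0 0.95 0 0 0 0.6" --pt "0 0 0.95 0 0 0 0.6"

```text
time_s: 1.98
ee_pos: [446.2, 190.6, 64.2]
eef_rot: [[-0.972, 0.235, -0.01], [0.235, 0.972, -0.002], [0.009, -0.004, -1.0]]
force: [-1.4, 0.1, -0.8]
opening: 51.1
grasp_force: 0.0
```

Request:
drive_tool --pt "0 0 0.2 0 0 0 0.6" --pt "0 0 0.365 0 0 0 0.6" --pt "0 0 0.365 0 0 0 0.6" --pt "0 0 0.365 0 0 0 0.1" --pt "0 0 0.365 0 0 0 0.1" --pt "0 0 0.365 0 0 0 0.1" --pt "0 0 0.365 0 0 0 0.1" --pt "0 0 0.365 0 0 0 0.1" --newtons 30

```text
time_s: 2.65
ee_pos: [452.9, 191.2, 27.1]
eef_rot: [[-0.971, 0.237, 0.003], [0.237, 0.971, 0.002], [-0.002, 0.002, -1.0]]
force: [-1.2, 0.5, 8.2]
opening: 21.7
grasp_force: 29.3
```

Request:
drive_tool --pt "0 0 0 0 0 0 0.1" --pt "0 0 0 0 0 0 0.1" --pt "0 0 -0.3 0 0 0 0.1" --pt "0 0 -0.6 0 0 0 0.1" --pt "0 0 -0.9 0 0 0 0.1" --pt "0 0 -0.9 0 0 0 0.1" --pt "0 0 -0.9 0 0 0 0.1"

```text
time_s: 3.23
ee_pos: [454.1, 191.1, 136.4]
eef_rot: [[-0.971, 0.237, 0.007], [0.237, 0.971, 0.002], [-0.006, 0.003, -1.0]]
force: [0.1, 0.0, -0.7]
opening: 21.8
grasp_force: 29.6
```

Request:
drive_tool --pt "-0.345 -0.923 -0.1 0 0 0 0.1" --pt "-0.345 -0.923 -0.1 0 0 0 0.1" --pt "-0.345 -0.923 -0.1 0 0 0 0.1" --pt "-0.345 -0.923 -0.1 0 0 0 0.1"

```text
time_s: 3.57
ee_pos: [466.2, 68.1, 145.1]
eef_rot: [[-0.97, 0.244, 0.0], [0.244, 0.97, -0.003], [-0.001, -0.003, -1.0]]
force: [0.8, 0.3, 0.0]
opening: 21.4
grasp_force: 29.7
```

Request:
drive_tool --pt "-0.345 -0.923 -0.1 0 0 0 0.1" --pt "-0.345 -0.923 -0.1 0 0 0 0.1" --pt "-0.345 -0.923 -0.1 0 0 0 0.1" --pt "-0.345 -0.923 -0.1 0 0 0 0.1"

```text
time_s: 3.9
ee_pos: [480.8, -49.6, 157.2]
eef_rot: [[-0.97, 0.244, 0.002], [0.244, 0.97, -0.003], [-0.002, -0.002, -1.0]]
force: [0.6, 0.0, -0.1]
opening: 21.8
grasp_force: 29.8
```

Request:
drive_tool --pt "-0.345 -0.923 -0.1 0 0 0 0.1" --pt "-0.345 -0.923 -0.1 0 0 0 0.1" --pt "-0.345 -0.923 -0.1 0 0 0 0.1" --pt "-0.345 -0.923 -0.1 0 0 0 0.1"

```text
time_s: 4.23
ee_pos: [494.9, -167.1, 169.2]
eef_rot: [[-0.97, 0.243, 0.002], [0.243, 0.97, -0.003], [-0.003, -0.003, -1.0]]
force: [0.4, -0.0, 0.5]
opening: 21.4
grasp_force: 29.9
```

Request:
drive_tool --pt "-0.345 -0.923 -0.1 0 0 0 0.1" --pt "-0.345 -0.923 -0.1 0 0 0 0.1" --pt "-0.345 -0.923 -0.1 0 0 0 0.1" --pt "-0.345 -0.923 -0.1 0 0 0 0.1" --pt "-0.345 -0.923 -0.1 0 0 0 0.1" --pt "-0.345 -0.923 -0.1 0 0 0 0.1"

```text
time_s: 4.73
ee_pos: [506.7, -277.8, 179.9]
eef_rot: [[-0.971, 0.237, -0.002], [0.237, 0.971, 0.002], [0.002, 0.002, -1.0]]
force: [0.6, 0.4, -0.5]
opening: 21.2
grasp_force: 29.9
```

```bash
cat >> h.py <<'E'
def cloud(d):
    h,w=d['depth'].shape;vv,uu=np.mgrid[:h,:w];E=d['extrinsics'];D=d['depth']
    P=np.stack([(uu-d['cx'])/d['fx']*D,(vv-d['cy'])/d['fy']*D,D],-1)@E[:3,:3].T+E[:3,3]
    P[D<=0]=np.nan; return P
E
python3 - <<'E'
from h import *
d=snap('wrist','w2');P=cloud(d)
for z0,z1 in[(56,66),(35,44)]:
    m=(np.hypot(P[...,0]-509,P[...,1]+280)<42)&(P[...,2]>z0)&(P[...,2]<z1)
    q=P[m];print(m.sum(),np.median(q,0).round(1),cv2.minEnclosingCircle(q[:,:2].astype(np.float32)))
st=arm.read_state();print(st['ee_pos'],st['opening'],st['joint_positions'])
i=cv2.imread('pics/w2.png');cv2.imwrite('pics/w2c.png',cv2.resize(i,(768,576)))
E
```

```text
939 [ 508.6 -278.5   59.6] ((512.708984375, -278.4593200683594), 22.815135955810547)
893 [ 496.7 -273.7   37.8] ((511.91387939453125, -278.05975341796875), 28.728239059448242)
[ 506.72689556 -277.31517811  180.12447876] 21.664062659384744 [-6.28759303e-01  4.28224716e-01 -2.14180908e-01  9.31093006e-01
  5.05657819e-04 -3.90003967e-01]
```

View pics/w2c.png

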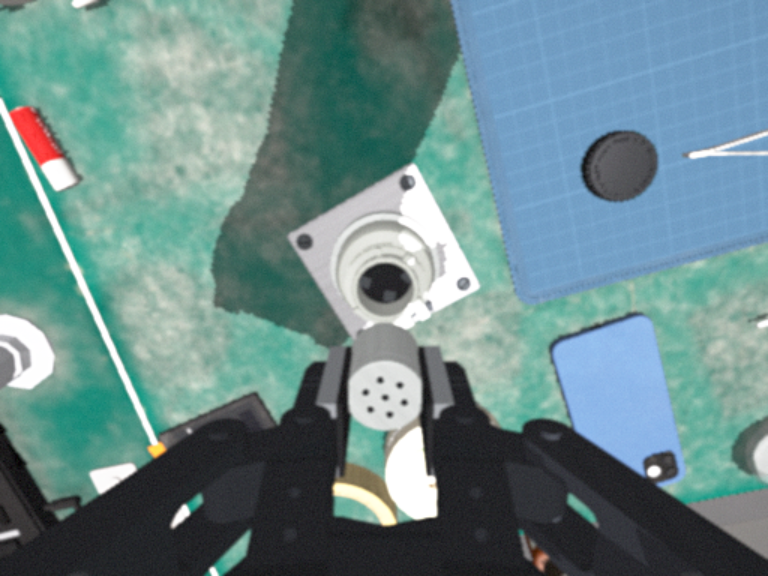

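The wrist view shows the canister upright between the pads, with its top at (385,395) enlarged, and the jar mouth at (385,284) enlarged.

```bash
python3 - <<'E'
from h import *
d=dict(np.load('w2.npz'));P=cloud(d)
print(pt(d,385/1.5,284/1.5,61))
m=(P[...,2]>61)
q=P[175:300,225:290].reshape(-1,3);q=q[(q[:,2]>182)&(q[:,2]<196)]
print(q[:,2].min(),np.median(q,0))
can=P[250:275,245:268].reshape(-1,3);print(np.median(can,0),pt(d,385/1.5,395/1.5,np.median(can,0)[2]))
E
```

```text
[ 509.99767275 -277.81308289   61.        ]
182.00398369593142 [ 503.71584008 -276.85374928  183.21918057]
[nan nan nan] [nan nan nan]
```

```bash
python3 - <<'E'
from h import *
d=dict(np.load('w2.npz'))
for z in(182,184,186):print(pt(d,385/1.5,395/1.5,z))
P=cloud(d);m=(np.hypot(P[...,0]-511,P[...,1]+278)<21)&(P[...,2]>57)&(P[...,2]<65);q=P[m]
print(np.percentile(q[:,0],[0,2,98,100]),np.percentile(q[:,1],[0,2,98,100]))
E
```

```text
[ 505.64211673 -277.06132805  182.        ]
[ 504.47294274 -276.78143293  184.        ]
[ 503.30376875 -276.50153781  186.        ]
[490.50809987 493.99112707 529.89576666 531.73402269] [-298.16485682 -296.68996979 -258.80612118 -257.20031339]
```

Request:
drive_tool --pt "-0.058 0.006 0.3 0 0 0 0.1" --pt "-0.058 0.006 0.6 0 0 0 0.1" --pt "-0.058 0.006 0.72 0 0 0 0.1" --pt "-0.058 0.006 0.72 0 0 0 0.1" --pt "-0.058 0.006 0.72 0 0 0 0.1" --pt "-0.058 0.006 0.72 0 0 0 0.1"

```text
time_s: 5.28
ee_pos: [515.1, -279.7, 95.9]
eef_rot: [[-0.972, 0.236, 0.001], [0.236, 0.972, -0.001], [-0.001, -0.0, -1.0]]
force: [0.2, 0.4, 1.0]
opening: 21.4
grasp_force: 29.9
```

```bash
python3 - <<'E'
from h import *
d=snap('wrist','w3')
i=cv2.imread('pics/w3.png')[150:330,160:360];cv2.imwrite('pics/w3c.png',cv2.resize(i,None,fx=3,fy=3,interpolation=cv2.INTER_CUBIC))
print(arm.read_state()['ee_pos'])
E
```

```text
[ 515.46174007 -280.25399684   96.42297432]
```

View pics/w3c.png

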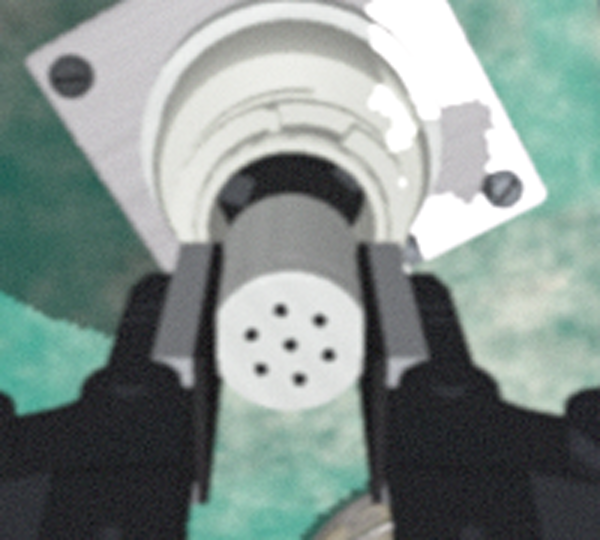

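```bash
python3 - <<'E'
from h import *
d=dict(np.load('w3.npz'))
for z in(68,70.4,72):print('can',pt(d,256.7,215,z)+[12,0,0])
print('mouth',pt(d,257.2,200.7,61)+[15.5,0,0])
print('cantop',pt(d,256.7,150+340/3,100.4))
E
```

```text
can [ 515.58016773 -276.44976845   68.        ]
can [ 514.59753525 -276.21261348   70.4       ]
can [ 513.94244693 -276.05451016   72.        ]
mouth [ 513.83182017 -274.89359739   61.        ]
cantop [ 512.71963271 -278.68116482  100.4       ]
```

Request:
drive_tool --pt "0.005 0 0.04 0 0 0 0.1" --pt "0.005 0 0.08 0 0 0 0.1" --pt "0.005 0 0.11 0 0 0 0.1" --pt "0.005 0 0.15 0 0 0 0.1" --pt "0.005 0 0.15 0 0 0 0.1" --pt "0.005 0 0.15 0 0 0 0.1"

```text
time_s: 5.83
ee_pos: [513.4, -279.9, 76.2]
eef_rot: [[-0.971, 0.238, -0.001], [0.238, 0.971, 0.001], [0.001, 0.0, -1.0]]
force: [-0.3, 0.5, -0.4]
opening: 21.4
grasp_force: 29.9
```

Request:
drive_tool --pt "0 0 0 0 0 0 0.45" --pt "0 0 0 0 0 0 0.45" --pt "0 0 0 0 0 0 0.45" --pt "0 0 0 0 0 0 0.45" --pt "0 0 -0.3 0 0 0 0.6" --pt "0 0 -0.6 0 0 0 0.6" --pt "0 0 -0.8 0 0 0 0.9" --pt "0 0 -0.8 0 0 0 0.9"

```text
time_s: 6.5
ee_pos: [516.7, -282.1, 178.6]
eef_rot: [[-0.971, 0.237, 0.008], [0.237, 0.971, -0.006], [-0.009, -0.004, -1.0]]
force: [1.5, -0.1, 1.3]
opening: 73.6
grasp_force: 0.0
```

```bash
python3 - <<'E'
from h import *
d=snap('wrist','w4');P=cloud(d)
i=cv2.imread('pics/w4.png')[90:300,150:370];cv2.imwrite('pics/w4c.png',cv2.resize(i,None,fx=2.6,fy=2.6,interpolation=cv2.INTER_CUBIC))
print(arm.read_state()['ee_pos'])
E
```

```text
[ 515.64507707 -281.4598404   176.04161803]
```

View pics/w4c.png

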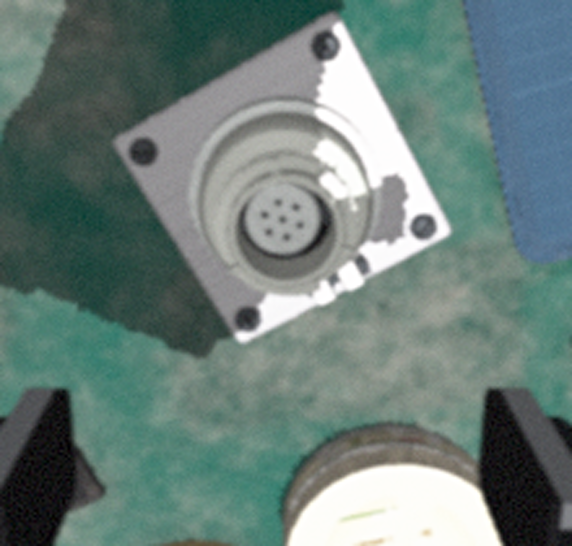

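The canister lies upright inside the jar. Going to the lid.

Request:
drive_tool --pt "0.278 0.722 0 0 0 0 0.9" --pt "0.278 0.722 0 0 0 0 0.9" --pt "0.278 0.722 0 0 0 0 0.9" --pt "0.278 0.722 0 0 0 0 0.9"

```text
time_s: 6.88
ee_pos: [500.3, -184.7, 171.5]
eef_rot: [[-0.972, 0.234, -0.003], [0.234, 0.972, 0.002], [0.003, 0.001, -1.0]]
force: [-0.2, 0.1, -0.7]
opening: 77.1
grasp_force: 0.0
```

Request:
drive_tool --pt "0.278 0.722 0 0 0 0 0.9" --pt "0.278 0.722 0 0 0 0 0.9" --pt "0.278 0.722 0 0 0 0 0.9" --pt "0.278 0.722 0 0 0 0 0.9"

```text
time_s: 7.22
ee_pos: [489.2, -94.1, 172.0]
eef_rot: [[-0.972, 0.234, -0.002], [0.234, 0.972, 0.001], [0.002, 0.0, -1.0]]
force: [1.0, -0.3, 0.6]
opening: 76.9
grasp_force: 0.0
```

Request:
drive_tool --pt "0.278 0.722 0 0 0 0 0.9" --pt "0.278 0.722 0 0 0 0 0.9" --pt "0.278 0.722 0 0 0 0 0.9" --pt "0.278 0.722 0 0 0 0 0.9"

```text
time_s: 7.55
ee_pos: [478.2, -3.0, 172.4]
eef_rot: [[-0.972, 0.235, -0.0], [0.235, 0.972, -0.0], [0.0, -0.0, -1.0]]
force: [0.5, -0.7, -0.1]
opening: 76.6
grasp_force: 0.0
```

Request:
drive_tool --pt "0.278 0.722 0 0 0 0 0.9" --pt "0.278 0.722 0 0 0 0 0.9" --pt "0.278 0.722 0 0 0 0 0.9" --pt "0.278 0.722 0 0 0 0 0.9" --pt "0.278 0.722 0 0 0 0 0.9" --pt "0.278 0.722 0 0 0 0 0.9"

```text
time_s: 8.05
ee_pos: [467.3, 86.5, 172.6]
eef_rot: [[-0.971, 0.239, 0.0], [0.239, 0.971, -0.001], [-0.001, -0.001, -1.0]]
force: [1.1, 0.4, -0.2]
opening: 77.2
grasp_force: 0.0
```

```bash
python3 - <<'E'
from h import *
d=dict(np.load('w4.npz'));print('mouth',pt(d,260.8,179.6,61))
P=cloud(d);m=(np.hypot(P[...,0]-512,P[...,1]+278)<24)&(P[...,2]>57)&(P[...,2]<65);q=P[m]
print(len(q),cv2.fitEllipse(q[:,:2].astype(np.float32)),cv2.minEnclosingCircle(q[:,:2].astype(np.float32)))
d=snap('wrist','w5');P=cloud(d)
m=(np.hypot(P[...,0]-468,P[...,1]-87)<45)&(P[...,2]>15)&(P[...,2]<30);q=P[m]
print(np.median(q,0),cv2.minEnclosingCircle(q[:,:2].astype(np.float32)))
n,l,st,c=cv2.connectedComponentsWithStats(m.astype(np.uint8));k=1+st[1:,4].argmax();print(st[k],c[k],pt(d,*c[k],22))
h=cv2.convexHull(np.argwhere(l==k)[:,::-1].astype(np.int32));print(cv2.fitEllipse(h))
s=arm.read_state();print(s['ee_pos'],s['opening'])
E
```

```text
mouth [ 513.57704311 -277.86030938   61.        ]
866 ((512.5480346679688, -278.3766784667969), (37.673805236816406, 38.32846450805664), 165.6830596923828) ((512.7529907226562, -278.33258056640625), 22.723482131958008)
[467.6265049   86.63631948  22.91777984] ((469.33184814453125, 86.2177734375), 27.838085174560547)
[ 227  146   60   59 2765] [256.50018083 175.07631103] [467.82115189  86.61670518  22.        ]
((256.5354309082031, 174.9586639404297), (58.999820709228516, 60.269615173339844), 82.18679809570312)
[467.16111371  86.42893999 172.58295087] 76.74656164548087
```

Request:
drive_tool --pt "-0.008 0 0.95 0 0 0 0.9" --pt "-0.008 0 0.95 0 0 0 0.9" --pt "-0.008 0 0.95 0 0 0 0.9" --pt "-0.008 0 0.95 0 0 0 0.9" --pt "-0.008 0 0.95 0 0 0 0.9" --pt "-0.008 0 0.95 0 0 0 0.9"

```text
time_s: 8.6
ee_pos: [468.6, 87.2, 60.0]
eef_rot: [[-0.971, 0.239, 0.001], [0.239, 0.971, -0.0], [-0.001, 0.0, -1.0]]
force: [-0.5, -0.1, 0.8]
opening: 76.9
grasp_force: 0.0
```

Request:
drive_tool --pt "0 0 0.15 0 0 0 0.9" --pt "0 0 0.3 0 0 0 0.9" --pt "0 0 0.3 0 0 0 0.9" --pt "0 0 0.3 0 0 0 0.9" --pt "0 0 0.3 0 0 0 0.45" --pt "0 0 0.3 0 0 0 0.45" --pt "0 0 0.3 0 0 0 0.45" --pt "0 0 0.3 0 0 0 0.45" --newtons 60

```text
time_s: 9.27
ee_pos: [468.8, 88.0, 24.9]
eef_rot: [[-0.971, 0.237, 0.003], [0.237, 0.971, -0.0], [-0.003, 0.0, -1.0]]
force: [-3.6, -0.9, 12.1]
opening: 51.5
grasp_force: 60.2
```

```bash
python3 - <<'E'
from h import *
s=arm.read_state();print(s['ee_pos'],s['opening'],s['grasp_force'],s['force'])
E
```

```text
[468.79739542  87.96651088  24.90245014] 51.4679283227102 60.21387769840658 [-3.62741279 -0.91831712 12.14886522]
```

Request:
drive_tool --pt "0 0 0 0 0 0 0.45" --pt "0 0 -0.3 0 0 0 0.45" --pt "0 0 -0.6 0 0 0 0.45" --pt "0 0 -0.9 0 0 0 0.45" --pt "0 0 -0.9 0 0 0 0.45" --pt "0 0 -0.9 0 0 0 0.45"

```text
time_s: 9.77
ee_pos: [469.7, 88.2, 133.8]
eef_rot: [[-0.971, 0.237, 0.007], [0.237, 0.971, 0.0], [-0.006, 0.002, -1.0]]
force: [0.4, 0.2, -1.2]
opening: 51.2
grasp_force: 63.8
```

Request:
drive_tool --pt "-0.27 -0.716 0 0 0 0 0.45" --pt "-0.27 -0.716 0 0 0 0 0.45" --pt "-0.27 -0.716 0 0 0 0 0.45" --pt "-0.27 -0.716 0 0 0 0 0.45"

```text
time_s: 10.1
ee_pos: [478.2, -5.3, 130.0]
eef_rot: [[-0.97, 0.242, -0.001], [0.242, 0.97, -0.0], [0.001, -0.0, -1.0]]
force: [0.2, 0.0, -0.3]
opening: 51.5
grasp_force: 63.7
```

Request:
drive_tool --pt "-0.27 -0.716 0 0 0 0 0.45" --pt "-0.27 -0.716 0 0 0 0 0.45" --pt "-0.27 -0.716 0 0 0 0 0.45" --pt "-0.27 -0.716 0 0 0 0 0.45"

```text
time_s: 10.43
ee_pos: [489.5, -95.6, 130.1]
eef_rot: [[-0.971, 0.241, -0.001], [0.241, 0.971, 0.0], [0.001, 0.0, -1.0]]
force: [-0.3, -0.0, -0.1]
opening: 50.8
grasp_force: 63.7
```

Request:
drive_tool --pt "-0.27 -0.716 0 0 0 0 0.45" --pt "-0.27 -0.716 0 0 0 0 0.45" --pt "-0.27 -0.716 0 0 0 0 0.45" --pt "-0.27 -0.716 0 0 0 0 0.45"

```text
time_s: 10.77
ee_pos: [500.8, -186.1, 130.1]
eef_rot: [[-0.971, 0.24, -0.0], [0.24, 0.971, 0.001], [0.0, 0.001, -1.0]]
force: [0.4, 0.1, -1.3]
opening: 51.1
grasp_force: 63.7
```

Request:
drive_tool --pt "-0.27 -0.716 0 0 0 0 0.45" --pt "-0.27 -0.716 0 0 0 0 0.45" --pt "-0.27 -0.716 0 0 0 0 0.45" --pt "-0.27 -0.716 0 0 0 0 0.45" --pt "-0.27 -0.716 0 0 0 0 0.45" --pt "-0.27 -0.716 0 0 0 0 0.45"

```text
time_s: 11.27
ee_pos: [511.0, -273.8, 130.1]
eef_rot: [[-0.972, 0.236, -0.002], [0.236, 0.972, 0.002], [0.002, 0.002, -1.0]]
force: [0.2, 1.0, -1.6]
opening: 51.0
grasp_force: 63.7
```

```bash
python3 - <<'E'
from h import *
d=snap('wrist','w6');i=cv2.imread('pics/w6.png')
cv2.imwrite('pics/w6c.png',cv2.resize(i,(768,576)))
s=arm.read_state();print(s['ee_pos'],s['opening'],s['grasp_force'],s['force'],s['joint_positions'])
E
```

```text
[ 511.19915998 -273.9577215   130.30475853] 51.27335527997781 63.71397287584841 [ 0.32392213 -0.52494599 -1.43843466] [-6.19506974e-01  4.80346616e-01 -2.70832564e-01  8.21704874e-01
  5.96631886e-04 -3.81976246e-01]
```

View pics/w6c.png

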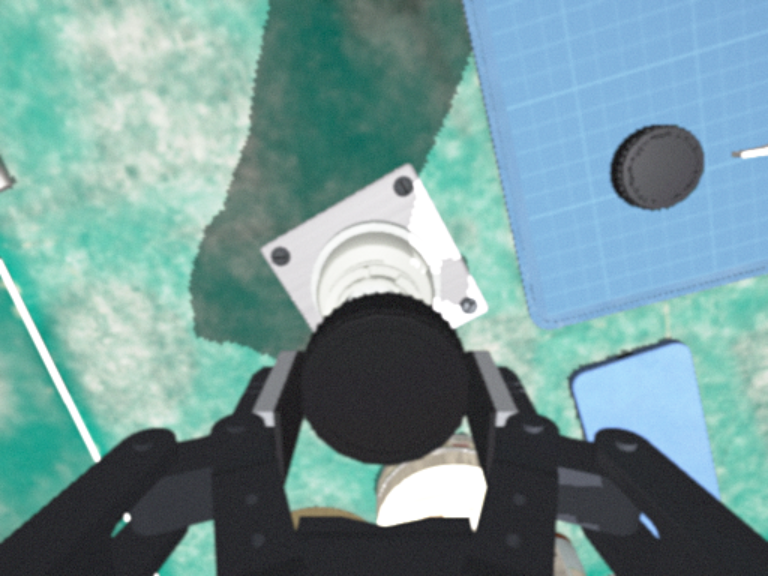

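```bash
python3 - <<'E'
from h import *
d=dict(np.load('w6.npz'));P=cloud(d)
for z in(126,128,130):print(pt(d,385.5/1.5,379/1.5,z))
D=d['depth'][240:270,245:270];print(np.median(D),np.nanmedian(P[240:270,245:270],axis=(0,1)))
# jar body front arc: body circle r30 at z=40; base corners
m=(np.hypot(P[...,0]-512,P[...,1]+278)<34)&(P[...,2]>33)&(P[...,2]<43);q=P[m];print(m.sum())
f=lambda o:0
from scipy.optimize import least_squares
# screws: pixels of 3 in w4 crop and now
a=dict(np.load('w4.npz'))
for c in[(143,151),(325,45),(424,226)]:print('w4',pt(a,150+c[0]/2.6,90+c[1]/2.6,8).round(1))
for c in[(281,256),(403,186),(468,305)]:print('w6',pt(d,c[0]/1.5,c[1]/1.5,8).round(1))
E
```

```text
[ 508.18280444 -272.46357215  126.        ]
[ 507.09405887 -272.20819548  128.        ]
[ 506.0053133  -271.95281881  130.        ]
147.4834 [ 508.16918117 -272.41381508  127.95909862]
1316
w4 [ 486.6 -325.2    8. ]
w4 [ 465.7 -252.6    8. ]
w4 [ 538.8 -231.1    8. ]
w6 [ 486.7 -324.9    8. ]
w6 [ 465.8 -252.5    8. ]
w6 [ 538.3 -232.     8. ]
```

Request:
drive_tool --pt "-0.03 -0.04 0.1 0 0 0 0.45" --pt "-0.03 -0.04 0.3 0 0 0 0.45" --pt "-0.03 -0.04 0.34 0 0 0 0.45" --pt "-0.03 -0.04 0.34 0 0 0 0.45" --pt "-0.03 -0.04 0.34 0 0 0 0.45" --pt "-0.03 -0.04 0.34 0 0 0 0.45"

```text
time_s: 11.82
ee_pos: [514.4, -282.2, 90.5]
eef_rot: [[-0.971, 0.237, 0.001], [0.237, 0.971, -0.0], [-0.001, -0.0, -1.0]]
force: [-0.1, 0.2, -0.3]
opening: 51.5
grasp_force: 63.7
```

```bash
python3 - <<'E'
from h import *
d=snap('wrist','w7');i=cv2.imread('pics/w7.png')[120:320,150:360]
cv2.imwrite('pics/w7c.png',cv2.resize(i,None,fx=3,fy=3,interpolation=cv2.INTER_CUBIC)[:600])
s=arm.read_state();print(s['ee_pos'],s['force'])
P=cloud(d);print(np.nanmedian(P[245:265,250:264],axis=(0,1)))
E
```

```text
[ 514.54540565 -282.36970056   90.75137859] [ 0.12535301  0.19148102 -0.20801128]
[ 511.35768542 -281.04273356   88.35255048]
```

View pics/w7c.png

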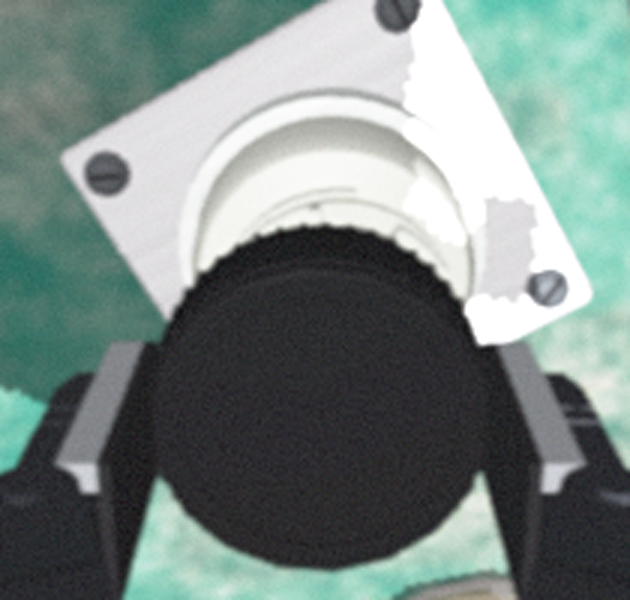

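```bash
python3 - <<'E'
from h import *
d=dict(np.load('w7.npz'));print(pt(d,256.7,259.3,88.4))
for c in[(108,174),(548,287)]:print(pt(d,150+c[0]/3,120+c[1]/3,8).round(1))
R=arm.read_state()['eef_rot'];print(R.T@np.array([-1,3,0])/120)
E
```

```text
[ 513.76323051 -281.53859827   88.4       ]
[ 486.9 -324.9    8. ]
[ 538.4 -231.7    8. ]
[ 1.40271855e-02  2.23087806e-02 -2.86586018e-05]
```

Request:
drive_tool --pt "0.015 0.024 0 0 0 0 0.45" --pt "0.015 0.024 0.02 0 0 0 0.45" --pt "0.015 0.024 0.04 0 0 0 0.45" --pt "0.015 0.024 0.04 0 0 0 0.45" --pt "0.015 0.024 0.04 0 0 0 0.45" --pt "0.015 0.024 0.04 0 0 0 0.45"

```text
time_s: 12.37
ee_pos: [512.9, -279.0, 85.1]
eef_rot: [[-0.971, 0.238, 0.0], [0.238, 0.971, 0.0], [-0.0, 0.0, -1.0]]
force: [0.0, -0.5, -0.9]
opening: 51.5
grasp_force: 63.7
```

Request:
drive_tool --pt "0 0 0 0 0 0 0.45" --pt "0 0 0 0 0 0 0.45"

```text
time_s: 12.53
ee_pos: [513.0, -279.0, 85.1]
eef_rot: [[-0.971, 0.238, 0.0], [0.238, 0.971, -0.0], [-0.0, -0.0, -1.0]]
force: [0.3, 0.3, 0.3]
opening: 51.6
grasp_force: 63.7
```

Request:
drive_tool --pt "-0.003 0 0.015 0 0 0 0.45" --pt "-0.003 0 0.03 0 0 0 0.45" --pt "-0.003 0 0.03 0 0 0 0.45" --pt "-0.003 0 0.03 0 0 0 0.45"

```text
time_s: 12.87
ee_pos: [513.1, -278.9, 81.2]
eef_rot: [[-0.971, 0.238, -0.0], [0.238, 0.971, 0.0], [0.0, 0.0, -1.0]]
force: [-0.5, -0.1, -0.8]
opening: 51.6
grasp_force: 63.7
```

Request:
drive_tool --pt "0 0 0.015 0 0 0 0.45" --pt "0 0 0.03 0 0 0 0.45" --pt "0 0 0.03 0 0 0 0.45" --pt "0 0 0.03 0 0 0 0.45"

```text
time_s: 13.2
ee_pos: [513.2, -278.9, 78.4]
eef_rot: [[-0.971, 0.237, 0.0], [0.237, 0.971, -0.0], [-0.0, -0.0, -1.0]]
force: [-1.9, 1.7, 5.0]
opening: 51.3
grasp_force: 64.4
```

Request:
drive_tool --pt "0 0 -0.003 0 0 -0.11 0.45" --pt "0 0 -0.006 0 0 -0.22 0.45" --pt "0 0 -0.009 0 0 -0.33 0.45" --pt "0 0 -0.009 0 0 -0.33 0.45"

```text
time_s: 13.53
ee_pos: [513.1, -279.1, 78.9]
eef_rot: [[-0.994, -0.107, -0.0], [-0.107, 0.994, -0.0], [0.0, -0.0, -1.0]]
force: [-0.7, -1.3, -0.1]
opening: 51.3
grasp_force: 63.7
```

Request:
drive_tool --pt "0 0 0.01 0 0 0 0.45" --pt "0 0 0.02 0 0 0 0.45" --pt "0 0 0.02 0 0 0 0.45"

```text
time_s: 13.78
ee_pos: [513.0, -279.0, 76.2]
eef_rot: [[-0.995, -0.104, -0.001], [-0.104, 0.995, -0.0], [0.001, 0.0, -1.0]]
force: [-1.4, -1.7, 0.5]
opening: 51.6
grasp_force: 63.8
```

Request:
drive_tool --pt "0 0 0.01 0 0 0 0.45" --pt "0 0 0.02 0 0 0 0.45" --pt "0 0 0.02 0 0 0 0.45"

```text
time_s: 14.03
ee_pos: [513.0, -279.0, 73.8]
eef_rot: [[-0.994, -0.105, -0.001], [-0.105, 0.994, 0.0], [0.001, 0.0, -1.0]]
force: [-2.1, -0.9, -0.2]
opening: 51.5
grasp_force: 63.8
```

Request:
drive_tool --pt "0 0 0.01 0 0 0 0.45" --pt "0 0 0.015 0 0 0 0.45" --pt "0 0 0.015 0 0 0 0.45"

```text
time_s: 14.28
ee_pos: [513.0, -279.1, 72.8]
eef_rot: [[-0.994, -0.105, -0.0], [-0.105, 0.994, -0.0], [0.0, -0.0, -1.0]]
force: [-4.3, 0.1, 5.4]
opening: 51.4
grasp_force: 64.3
```

Request:
drive_tool --pt "0.004 0 0.003 0 0 0.11 0.45" --pt "0.004 0 0.006 0 0 0.22 0.45" --pt "0.004 0 0.009 0 0 0.33 0.45" --pt "0.004 0 0.013 0 0 0.44 0.45" --pt "0.004 0 0.013 0 0 0.44 0.45"

```text
time_s: 14.7
ee_pos: [512.8, -279.0, 71.1]
eef_rot: [[-0.937, 0.35, 0.0], [0.35, 0.937, -0.0], [-0.0, -0.0, -1.0]]
force: [-3.4, 0.4, 2.8]
opening: 51.4
grasp_force: 64.2
```

Request:
drive_tool --pt "0.002 0 0.003 0 0 0.11 0.45" --pt "0.002 0 0.006 0 0 0.22 0.45" --pt "0.002 0 0.009 0 0 0.33 0.45" --pt "0.002 0 0.013 0 0 0.44 0.45" --pt "0.002 0 0.013 0 0 0.44 0.45"

```text
time_s: 15.12
ee_pos: [512.8, -278.6, 69.6]
eef_rot: [[-0.686, 0.728, 0.001], [0.728, 0.686, 0.001], [0.0, 0.001, -1.0]]
force: [-1.6, 1.6, 4.8]
opening: 51.6
grasp_force: 64.3
```

Request:
drive_tool --pt "0 0 0.003 0 0 0.11 0.45" --pt "0 0 0.006 0 0 0.22 0.45" --pt "0 0 0.009 0 0 0.33 0.45" --pt "0 0 0.012 0 0 0.44 0.45" --pt "0 0 0.012 0 0 0.44 0.45"

```text
time_s: 15.53
ee_pos: [513.0, -278.3, 68.0]
eef_rot: [[-0.293, 0.956, 0.001], [0.956, 0.293, 0.001], [0.001, 0.001, -1.0]]
force: [0.5, 3.3, 4.8]
opening: 51.4
grasp_force: 64.3
```

```bash
python3 - <<'E'
from h import *
s=arm.read_state();print(s['ee_pos'],s['force'],s['moment'],s['joint_positions'])
E
```

```text
[ 513.00277297 -278.27497083   68.03938563] [0.51607499 3.32031229 4.81224957] [ 0.62296806  0.19245361 -0.12319603] [-0.62436333  0.55789486 -0.32479244  0.68798237  0.00178603  0.64913285]
```

Request:
drive_tool --pt "0 0 0.003 0 0 0.11 0.45" --pt "0 0 0.006 0 0 0.22 0.45" --pt "0 0 0.006 0 0 0.22 0.45"

```text
time_s: 15.78
ee_pos: [513.1, -278.2, 67.3]
eef_rot: [[-0.068, 0.998, 0.001], [0.998, 0.068, 0.002], [0.001, 0.001, -1.0]]
force: [-0.1, 3.9, 5.4]
opening: 51.1
grasp_force: 64.3
```

Request:
drive_tool --pt "0 0 0.003 0 0 0.11 0.45" --pt "0 0 0.006 0 0 0.22 0.45" --pt "0 0 0.006 0 0 0.22 0.45"

```text
time_s: 16.03
ee_pos: [513.6, -278.3, 66.9]
eef_rot: [[0.161, 0.987, 0.002], [0.987, -0.161, 0.001], [0.002, 0.002, -1.0]]
force: [0.2, 4.9, 5.7]
opening: 51.4
grasp_force: 64.4
```

```bash
python3 - <<'E'
from h import *
s=arm.read_state();print(s['ee_pos'],s['force'],s['moment'],s['joint_positions'])
E
```

```text
[ 513.58998928 -278.26049748   66.9224698 ] [0.24403763 4.89758824 5.74221737] [ 0.87783288 -0.1406257  -0.08896254] [-0.62413644  0.55946136 -0.32548043  0.68475575  0.00255802  1.10822379]
```

Request:
drive_tool --pt "0 0 0.002 0 0 0.11 0.45" --pt "0 0 0.003 0 0 0.22 0.45" --pt "0 0 0.003 0 0 0.22 0.45"

```text
time_s: 16.28
ee_pos: [513.9, -278.3, 66.9]
eef_rot: [[0.382, 0.924, 0.003], [0.924, -0.382, 0.001], [0.002, 0.002, -1.0]]
force: [0.9, 3.8, 7.5]
opening: 51.5
grasp_force: 64.6
```

```bash
python3 - <<'E'
from h import *
s=arm.read_state();print(s['ee_pos'],s['force'],s['moment'],s['joint_positions'][5])
E
```

```text
[ 513.9160319  -278.31589579   66.91792634] [0.89567338 3.77421613 7.50679005] [ 1.00078239 -0.16852432 -0.15124153] 1.3386290015648417
```

Request:
drive_tool --pt "0 0 0 0 0 0 0.4" --pt "0 0 0 0 0 0 0.4" --pt "0 0 0 0 0 0.11 0.4" --pt "0 0 0 0 0 0.22 0.4" --pt "0 0 0 0 0 0.22 0.4" --newtons 110

```text
time_s: 16.7
ee_pos: [514.2, -278.4, 67.3]
eef_rot: [[0.583, 0.813, 0.004], [0.813, -0.583, 0.001], [0.003, 0.002, -1.0]]
force: [0.4, 5.5, 10.5]
opening: 49.5
grasp_force: 112.2
```

```bash
python3 - <<'E'
from h import *
s=arm.read_state();print(s['ee_pos'],s['force'],s['moment'],s['joint_positions'][5],s['effort'][5])
d=snap('wrist','w8');P=cloud(d)
q=P[245:275,240:275].reshape(-1,3);q=q[~np.isnan(q).any(1)];A=np.c_[q[:,:2]-q[:,:2].mean(0),np.ones(len(q))];print(np.median(q,0),np.linalg.lstsq(A,q[:,2],rcond=None)[0])
E
```

```text
[ 514.20296045 -278.3878423    67.27668548] [ 0.39467258  5.48056293 10.48266167] [ 1.15119303 -0.03685796 -0.39856388] 1.5692084035041887 0.23334345314651728
[ 513.50197424 -278.62982308   64.86560404] [3.23528069e-03 7.06208970e-03 6.48880917e+01]
```

Request:
drive_tool --pt "0 0 -0.005 0 0 0 0.9" --pt "0 0 -0.005 0 0 0 0.9" --pt "0 0 -0.005 0 0 0 0.9" --pt "0 0 -0.005 0 0 0 0.9" --pt "0 0 -0.005 0 0 0 0.9" --pt "0 0 -0.3 0 0 0 0.9" --pt "0 0 -0.6 0 0 0 0.9" --pt "0 0 -0.9 0 0 0 0.9"

```text
time_s: 17.42
ee_pos: [511.8, -278.6, 174.5]
eef_rot: [[0.586, 0.81, -0.002], [0.81, -0.586, 0.001], [-0.0, -0.002, -1.0]]
force: [0.6, -1.2, -0.2]
opening: 77.1
grasp_force: 0.0
```

Request:
drive_tool --pt "0 0 0 0 0 0 0.9" --pt "0 0 0 0 0 0 0.9" --pt "0 0 0 0 0 0 0.9"

```text
time_s: 17.67
ee_pos: [512.3, -278.9, 173.7]
eef_rot: [[0.587, 0.81, -0.0], [0.81, -0.587, 0.0], [-0.0, -0.0, -1.0]]
force: [0.4, -0.6, -0.4]
opening: 76.9
grasp_force: 0.0
```

```bash
python3 - <<'E'
from h import *
w=snap('wrist','w9');s=snap('scene','s9')
for d in(w,s):
    P=cloud(d);m=(np.hypot(P[...,0]-512.7,P[...,1]+278.3)<22)&(P[...,2]>58);q=P[m]
    A=np.c_[q[:,:2]-q[:,:2].mean(0),np.ones(len(q))];print(m.sum(),np.median(q,0),np.linalg.lstsq(A,q[:,2],rcond=None)[0])
    m=(np.hypot(P[...,0]-512.7,P[...,1]+278.3)>38)&(np.hypot(P[...,0]-512.7,P[...,1]+278.3)<45)&(P[...,2]<20);print('foot',np.median(P[m],0))
print(arm.read_state()['ee_pos'])
f=np.zeros((560,800,3),np.uint8)
f[:500,:400]=cv2.resize(cv2.imread('pics/w9.png')[80:280,170:330],(400,500));f[:500,400:]=cv2.resize(cv2.imread('pics/s9.png')[100:200,270:350],(400,500),interpolation=cv2.INTER_CUBIC)
cv2.imwrite('pics/fin.png',f)
E
```

```text
7528 [ 516.60556207 -271.6021877   237.8951152 ] [  3.49852332   5.10572303 184.79390052]
foot [ 532.43350251 -258.20722473    6.64947077]
0 [nan nan nan] [0. 0. 0.]
foot [ 515.50466804 -256.11478008 -747.00181123]
[ 511.55301975 -278.36405554  172.43617394]<stdin>:5: RuntimeWarning: Mean of empty slice.
  ret = um.true_divide(
  return _methods._mean(a, axis=axis, dtype=dtype,
```

View pics/fin.png

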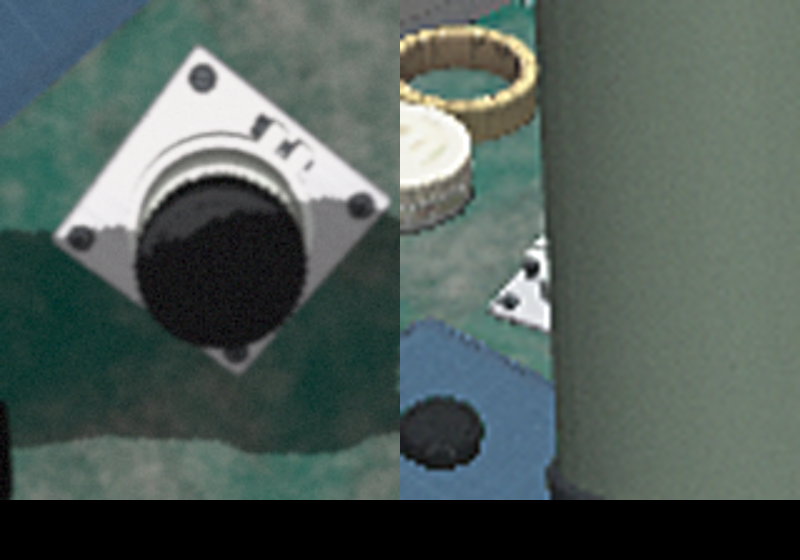

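```bash
python3 - <<'E'
from h import *
d=dict(np.load('w9.npz'));P=cloud(d)
m=(np.hypot(P[...,0]-512.7,P[...,1]+278.3)<22)&(P[...,2]>55)&(P[...,2]<75);q=P[m]
A=np.c_[q[:,:2]-q[:,:2].mean(0),np.ones(len(q))];print(m.sum(),np.median(q,0),np.linalg.lstsq(A,q[:,2],rcond=None)[0])
m=(np.hypot(P[...,0]-512.7,P[...,1]+278.3)<40)&(P[...,2]>50)&(P[...,2]<75)
print(cv2.minEnclosingCircle(P[m][:,:2].astype(np.float32)))
g=(np.hypot(P[...,0]-430,P[...,1]+278.3)<15);print('table',np.nanmedian(P[g],0))
E
```

```text
2380 [ 513.1057198  -277.83525492   64.99455085] [-4.37673530e-03  2.56945029e-03  6.49962590e+01]
((512.3269653320312, -279.7337951660156), 27.79755973815918)
table [ 430.24154993 -278.00508871    0.67672567]
```

Request:
drive_tool --pt "0 0 0.1 0 0 -0.11 0.9" --pt "0 0 0.2 0 0 -0.22 0.9" --pt "0 0 0.3 0 0 -0.33 0.9" --pt "0 0 0.4 0 0 -0.44 0.9" --pt "0 0 0.5 0 0 -0.55 0.9" --pt "0 0 0.5 0 0 -0.66 0.9" --pt "0 0 0.5 0 0 -0.77 0.9" --pt "0 0 0.5 0 0 -0.77 0.9"

```text
time_s: 18.43
ee_pos: [511.4, -278.2, 112.0]
eef_rot: [[-0.18, 0.984, -0.003], [0.984, 0.18, 0.002], [0.003, -0.003, -1.0]]
force: [0.1, -0.1, -0.2]
opening: 76.7
grasp_force: 0.0
```

Request:
drive_tool --pt "0 0 0 0 0 0 0.9" --pt "0 0 0 0 0 0 0.9"

```text
time_s: 18.6
ee_pos: [512.2, -278.7, 113.3]
eef_rot: [[-0.176, 0.984, -0.001], [0.984, 0.176, 0.001], [0.001, -0.001, -1.0]]
force: [0.0, -0.1, 0.8]
opening: 77.1
grasp_force: 0.0
```

Request:
drive_tool --pt "0 0 0.2 0 0 0 0.9" --pt "0 0 0.375 0 0 0 0.9" --pt "0 0 0.375 0 0 0 0.9" --pt "0 0 0.375 0 0 0 0.9" --pt "0 0 0.375 0 0 0 0.4" --pt "0 0 0.375 0 0 0 0.4" --pt "0 0 0.375 0 0 0 0.4" --pt "0 0 0.375 0 0 0 0.4" --newtons 100

```text
time_s: 19.27
ee_pos: [513.0, -279.7, 71.6]
eef_rot: [[-0.178, 0.984, 0.001], [0.984, 0.178, -0.002], [-0.002, 0.001, -1.0]]
force: [-2.9, 1.1, 9.0]
opening: 48.9
grasp_force: 101.5
```

Request:
drive_tool --pt "0 0 0 0 0 0 0.4" --pt "0 0 0 0 0 0.1 0.4" --pt "0 0 0 0 0 0.2 0.4" --pt "0 0 0 0 0 0.2 0.4"

```text
time_s: 19.6
ee_pos: [513.3, -279.4, 71.8]
eef_rot: [[0.034, 0.999, 0.002], [0.999, -0.034, -0.002], [-0.002, 0.002, -1.0]]
force: [-2.5, 3.2, 10.0]
opening: 47.9
grasp_force: 115.8
```

```bash
python3 - <<'E'
from h import *
s=arm.read_state();print(s['ee_pos'],s['force'],s['moment'],s['opening'])
E
```

```text
[ 513.32629147 -279.41743589   71.75574253] [-2.49721034  3.15909822  9.99352131] [ 0.48793269  0.84907338 -0.42761632] 47.87155120047038
```

Request:
drive_tool --pt "0 0 0 0 0 0 0.9" --pt "0 0 0 0 0 0 0.9" --pt "0 0 0 0 0 0 0.9" --pt "0 0 0 0 0 0 0.9" --pt "0 0 0 0 0 0 0.9" --pt "0 0 -0.3 0 0 0 0.9" --pt "0 0 -0.6 0 0 0 0.9" --pt "0 0 -0.9 0 0 0 0.9"

```text
time_s: 20.27
ee_pos: [511.8, -278.5, 177.5]
eef_rot: [[0.03, 1.0, -0.002], [1.0, -0.03, 0.001], [0.001, -0.002, -1.0]]
force: [0.3, -0.8, -0.3]
opening: 76.8
grasp_force: 0.0
```

Request:
drive_tool --pt "0 0 0 0 0 0 0.9" --pt "0 0 0 0 0 0 0.9" --pt "0 0 0 0 0 0 0.9" --pt "0 0 0 0 0 0 0.9"

```text
time_s: 20.6
ee_pos: [511.6, -278.3, 175.5]
eef_rot: [[0.03, 1.0, -0.002], [1.0, -0.03, 0.002], [0.002, -0.002, -1.0]]
force: [0.6, 0.4, -0.4]
opening: 76.6
grasp_force: 0.0
```

```bash
python3 - <<'E'
from h import *
d=snap('wrist','w10');P=cloud(d)
m=(np.hypot(P[...,0]-512.7,P[...,1]+278.3)<22)&(P[...,2]>55)&(P[...,2]<75);q=P[m]
A=np.c_[q[:,:2]-q[:,:2].mean(0),np.ones(len(q))];f=np.linalg.lstsq(A,q[:,2],rcond=None)[0];print(m.sum(),np.median(q,0),f)
s=arm.read_state();print(s['ee_pos'],s['force'])
if 63.5<f[2]<65.7 and np.hypot(f[0],f[1])<.012: print(arm.sign_off())
E
```

```text
2336 [ 512.82375918 -277.92031378   64.74615198] [-2.06476763e-03  3.21059361e-03  6.47376557e+01]
[ 511.56631525 -278.28155578  175.29368585] [0.17781464 0.74760667 0.00965914]
the job is handed in; nothing more can be done
None
```

The canister is in the jar and the larger lid is screwed down fully home and level (its top measured 64.7 mm, 64.5 mm expected); the small lid was left alone, and the job was handed in at about 21 s.

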